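Tip a batch of bolts from the tilt tray into the tub and cover it

ROBOT

A 7-joint arm with a two-finger parallel gripper is mounted at the origin on a cart in front of the work surface, level with it; the furniture and walls round the work are solid. World frame = base frame: x ahead of the robot, y to its left, z up, the work surface at z = 0. Lengths are in m, angles in rad, forces in N, time in s.
With the tool pointing down it reaches from about 0.425 to 0.95 m from the base axis. Payload 4.7 kg.
Tool frame: the origin (TCP) lies on the mounting face of the last link; the fingertips stand bot.tip_extent ahead of it and the grasp point (between the pads) lies 164 mm ahead of it (bot.tip_extent is the distance from the TCP to the fingertips, in m); z points along the fingers, y is the line along which they close (so a half turn about z gives the same grasp; the last joint's range is limited). The gripper opens to 87 mm and grips with 3 to 60 N. Pads are 19 mm wide; open, the fingers measure 117 mm over their backs; the gripper's body (75 mm by 190 mm) begins 51 mm behind the grasp point.
Start: joints at [-1.25, 0.469, -0.049, 1.532, 0.024, 1.141, -0.082], TCP at [0.231, 0.634, 0.405] pointing down, gripper open.
Joint ranges: [-2.59, 2.59], [-0.33, 1.99], [-1.39, 1.29], [0.1, 2.45], [-1.04, 4.18], [0.21, 1.99], [-2.66, 2.66]. Speed limits (rad/s): [2.57, 2.57, 3.14, 3.14, 3.14, 3.14, 3.14].

INTERFACE

Orientations are given as a rotation vector (axis times angle).
In Python, from station import bot gives the robot as it stands.
- The arm moves only by the tool carry_out, never from a script. Its argument "plan" is a list of rows, each a list of 4 numbers: the shift along the tool's x, y, z in cm, then the turn about the tool's z in degrees. In form: [[tx, ty, tz, spin], ...]. A call has 1 to 20 rows; each row shifts and turns the commanded pose from where the row before left it, along the tool's axes as they then stand; what a row does not reach is not made up. A row lasts 1/12 s, in which the tool goes at most 41.7 mm and 7.16 degrees, less where a joint would pass 70% of its speed; a pose out of reach is approached as far as the arm can. A call is refused whole if a number of a shift passes 4.17 or a number of a turn 7.16, either way. A call with a gripper value outside its range is refused whole. "claw" is the opening, from 0 (shut) to 1 (fully open), set as the call begins (left out, the last holds). The fingers move at their own pace and stop on an object; "force" is the grip in N (left out, the last holds). Time passes only in rows, so rows that do not move let the fingers close. It gives the time, the measured TCP pose, the force, the opening and the grip force at its end, in the units of the state.
- bot.get_obs(): the state, without advancing time (a new reading comes with each control period).
- bot.get_image(name): name is "side" or "top" or "wrist"; returns (picture, depth): 384x512x3 uint8, red, green, blue; 384x512 float32, m along the optical axis (not along the pixel's ray), 0 where there is no reading.
- bot.get_calibration(name): a dict with "K" (3x3 intrinsics, pixels), "k1" (the pictures are not rectified: a ray, as slopes to the right and down, at radius r is drawn at 1 + k1 r^2 times it, then the intrinsics apply), "world_to_cam" (4x4, takes a point from world to camera coordinates); the wrist camera has in their place "T_tool_cam" (4x4, takes a point from camera to tool coordinates, whose origin is the TCP and whose axes are the flange's). Camera axes: x right, y up, looking along -z (the intrinsics and any distortion apply to the point x, -y, -z); pixel columns grow to the right and rows downward; lengths in m; the calibration is good to about 2 mm. A picture is of the moment at which its call begins: read the wrist's pose just before it. get_calibration takes no time and is no camera call.
- bot.sign_off(): hands the job in; it is judged then, once.
The state is a dict: "t": time; "joints": joint angles; "joint_vel": joint speeds; "effort": joint torques, N m; "ee_pos": TCP position; "tcp_rot": TCP orientation; "wrist_force": force on the tool from outside, world axes, zero at the start; "ft_torque": the same for the moment, N m; "width": opening from 0.0 (shut) to 1.0 (fully open); "grasp_force": force on a finger pad.
Only numpy, scipy, OpenCV 4.12 (cv2) and the standard library are available. Lean on these libraries where they do the work, as an engineer would, in place of code of your own. Each camera call takes 0.05 s, during which the arm holds its last target. There are 200 camera calls.

TASK

Gather all the steel bolts from the black mat onto the aluminium tilt tray, then lift the tray by its red handle until all the bolts have slid out into the tub, and lower it gently back onto its rest without letting it slam; if a bolt strays, put it back on the tray and tip it too. Then close the tub with the loose yellow cover so that it sits fully seated and level, leaving the solder reel, black tape and cutter alone.

Things in the scene. Friction and masses are not known exactly. Their poses are not given: they have to be found in the camera images.
- tipper: fixed tipping stand with a blue base plate (110 x 188 x 18 mm), in the open carton (walls 55 mm high). Origin: on the table under the tub's centre, z up. The tray reaches from the tub towards the stand's -y; its hinge is parallel to the stand's x. Tub: round, steel, open top, outside diameter 128 mm, inside 120 mm, inner floor 22 mm and rim 88 mm above the table
- tub_floor (a point): centre of the tub's inner floor, 22 mm above the table; axes as the stand's
- tub_rim (a point): centre of the tub's mouth at rim height, 88 mm above the table; axes as the stand's
- tray_hinge (a point): middle of the hinge axis, 78 mm from the tub's centre towards the stand's -y, 74 mm above the table; axes as the stand's (fixed)
- tray_floor (a point): centre of the tray floor's upper face; tilts with the tray. Tray down: axes as the stand's, 114 mm above the table, 77 mm from the hinge towards -y. Floor 76 mm wide (x) and 154 mm long (y), from the open lip at y = +77 mm (towards the tub) to the end wall at -77 mm; side and end walls stand 22 mm above the floor
- tray_handle (a point): centre of the red barrel handle, 20 mm diameter, 28 mm long, axis parallel to the hinge, on a 10 mm stem 38 mm long out of the tray's end wall. Tray down: 121 mm above the table; 196 mm from the hinge towards the stand's -y, 47 mm above it. It can be pinched from above across its flat ends (28 mm) and then turns between the pads as the tray lifts. Axes tilt with the tray
- tray (a joint): tray tilt, rad: 0 = down on its rest, level; positive as the handle end rises on a circle about the hinge; stop at 1.1. Tray about 0.35 kg, hinge lightly damped: it falls back if let go. The lip swings out over the tub as it tilts; bolts slide or roll off between 0.2 and 0.9 rad. With the tray down the lip is clear of the tub, so the cover can pass
- cover: loose yellow cover, about 0.18 kg, in the carton in front of the stand, knob up: plate 136 mm diameter, 5 mm thick; under it a plug 113 mm diameter, 8 mm deep that enters the tub's mouth (3.5 mm play all round); on it a black knob 30 mm diameter, 20 to 46 mm above the origin. Origin: centre of the plug's underside, z up. Seated, the origin is 8 mm below the rim
- bolt_1: steel hexagon-head bolt, 50 mm long, 45 g: shank 10 mm thick, head 18 mm across, 7 mm thick. Origin: centre of the head's outer face; z runs along the shank to the tip. Starts standing on its head, shank up, on a black mat on the table right of the carton (mat 3 mm thick). Four to six bolts are present; an absent one reads None. A knocked-over bolt lies on its side
- bolt_2: another such bolt, same as bolt_1, or absent (None)
- bolt_3: another such bolt, same as bolt_1, or absent (None)
- bolt_4: another such bolt, same as bolt_1, or absent (None)
- bolt_5: another such bolt, same as bolt_1, or absent (None)
- bolt_6: another such bolt, same as bolt_1, or absent (None)
- solder_reel: blue reel of solder, 62 mm diameter, 39 mm high, loose, standing on the table at the right; not to be moved. Origin: centre of its underside
- black_tape: roll of black tape, 62 mm diameter, 19 mm high, loose, on the table left of the carton; not to be moved. Origin: centre of its underside
- cutter: orange cutter knife, 167 x 22 x 24 mm, loose, on the table left of the carton; not to be moved. Origin: centre of its underside
There are look-alikes about, which are no part of the job. Several things have the shape of the cover; the one meant has the colours described above.

How it is judged:
By the outcome, as a careful person would: the job done as asked, in the order asked, and still so for the second after the job is handed in, with the robot touching nothing.
Of bolt_1, bolt_2, bolt_3, bolt_4, bolt_5, bolt_6 only 4 to 6 are there at a start; the rules pass over those that are not, and their reading is None.
At some moment in a run one of bolt_1, bolt_2, bolt_3, bolt_4, bolt_5, bolt_6, cover may be knocked a few centimetres aside while the robot is not near it.
It also fails if it takes over 210 s, if anything falls off the work surface, if the arm or the gripper's body presses on something with over 40 N, if the wrist force passes 120 N, or if a joint passes its speed limit or range.

## Working session

There is one attempt and no reset: what is moved stays moved. The work goes in short steps, Python scripts to look and compute and a tool call to move; the robot and the scene stay as the last step left them, time stands still between calls to the robot, and variables do not carry over. Pictures are saved under pics/ and viewed, at most 14 in all, crops included, and the job is handed in when it is done.

Besides the shell and the picture viewer there is one more tool, called after "Emit:" as name(argument=value, ...), one argument or row to a line, values as JSON. carry_out: Moves the arm, as the interface text tells. Its arguments: {"type":"object","properties":{"plan":{"type":"array","items":{"type":"array","items":{"type":"number"}}},"claw":{"type":"number"},"force":{"type":"number"}},"required":["plan"]}

```bash
ls; mkdir -p pics
cat > h.py <<'E'
import numpy as np, cv2
from scipy.spatial.transform import Rotation as R
from station import bot
def cam(name,obs=None):
    c=bot.get_calibration(name); K=np.array(c["K"]); k1=c["k1"]
    if name=="wrist":
        T=np.eye(4);T[:3,:3]=R.from_rotvec(obs["tcp_rot"]).as_matrix();T[:3,3]=obs["ee_pos"]
        W=T@np.array(c["T_tool_cam"])
    else: W=np.linalg.inv(np.array(c["world_to_cam"]))
    return K,k1,W
def pts(c,uv,z=None,depth=None):
    """pixels -> world: on plane z, or at the given depths"""
    K,k1,W=c; uv=np.atleast_2d(np.asarray(uv,float))
    d=np.stack([(uv[:,0]-K[0,2])/K[0,0],(uv[:,1]-K[1,2])/K[1,1]],1); u=d.copy()
    for _ in range(20): u=d/(1+k1*(u**2).sum(1,keepdims=True))
    r=np.c_[u[:,0],-u[:,1],-np.ones(len(u))]@W[:3,:3].T
    s=np.asarray(depth)[:,None] if depth is not None else ((z-W[2,3])/r[:,2])[:,None]
    return W[:3,3]+r*s
def cloud(c,dep):
    v,u=np.mgrid[:dep.shape[0],:dep.shape[1]]
    return pts(c,np.c_[u.ravel(),v.ravel()],depth=dep.ravel()).reshape(dep.shape+(3,))
def shot(name):
    o=bot.get_obs(); im,d=bot.get_image(name); c=cam(name,o)
    return im,d,c,o
def save(im,fn,s=1):
    cv2.imwrite("pics/"+fn,cv2.cvtColor(cv2.resize(im,None,fx=s,fy=s,interpolation=cv2.INTER_CUBIC),cv2.COLOR_RGB2BGR))
def tool_delta(o,target,back=0.164):
    """cm in tool axes from the grasp point to target"""
    M=R.from_rotvec(o["tcp_rot"]).as_matrix(); g=np.array(o["ee_pos"])+M[:,2]*back
    return np.round(M.T@(np.array(target)-g)*100,2)
E
python3 - <<'E'
from h import *
for n in("top","side"):
    im,d,c,o=shot(n); save(im,n+"0.png",1.5); np.savez(n+"0.npz",im=im,d=d); print(n,c[2][:3].round(3).tolist())
print(o, bot.tip_extent, R.from_rotvec(o["tcp_rot"]).as_matrix().round(3), bot.get_calibration("wrist"))
E
```

```text
pics
top [[-0.013, 0.993, -0.114, 0.403], [-1.0, -0.011, 0.012, 0.007], [0.01, 0.114, 0.993, 1.452]]
side [[0.938, 0.16, -0.308, 0.114], [-0.347, 0.396, -0.85, -1.15], [-0.015, 0.904, 0.427, 0.671]]
{'t': 0.05, 'joints': array([-1.2498945 ,  0.46945028, -0.04856422,  1.53369884,  0.0241291 ,
        1.14097606, -0.08224807]), 'joint_vel': array([ 0.00070848, -0.00053043,  0.00047199, -0.00073025, -0.00239295,
        0.00145133, -0.00137717]), 'effort': array([ 2.39843766e-04, -5.09615993e+01, -8.12272495e-02, -2.37091917e+01,
       -6.16111164e-02,  3.44731787e-02,  3.84806810e-05]), 'ee_pos': array([0.23124383, 0.63389595, 0.40369095]), 'tcp_rot': array([-5.46524452e-01, -3.09345581e+00,  3.03565334e-03]), 'wrist_force': array([ 0.72926881, -0.03195606, -0.06853377]), 'ft_torque': array([-0.02496585, -0.01857161, -0.02410144]), 'grasp_force': 0.0, 'width': 0.9997768297111442} 0.1822 [[-0.939  0.343 -0.001]
 [ 0.343  0.939 -0.002]
 [-0.    -0.002 -1.   ]] {'K': array([[302.43243691,   0.        , 250.89737935],
       [  0.        , 302.43243691, 187.101797  ],
       [  0.        ,   0.        ,   1.        ]]), 'k1': -0.08278519924877388, 'T_tool_cam': array([[ 4.83399642e-04,  9.69627518e-01,  2.44585861e-01,
         6.67594929e-02],
       [ 9.99999624e-01, -6.44650889e-04,  5.79231276e-04,
        -2.06916097e-04],
       [ 7.19311077e-04,  2.44585489e-01, -9.69627465e-01,
         1.87888953e-02],
       [ 0.00000000e+00,  0.00000000e+00,  0.00000000e+00,
         1.00000000e+00]])}
```

View pics/top0.png

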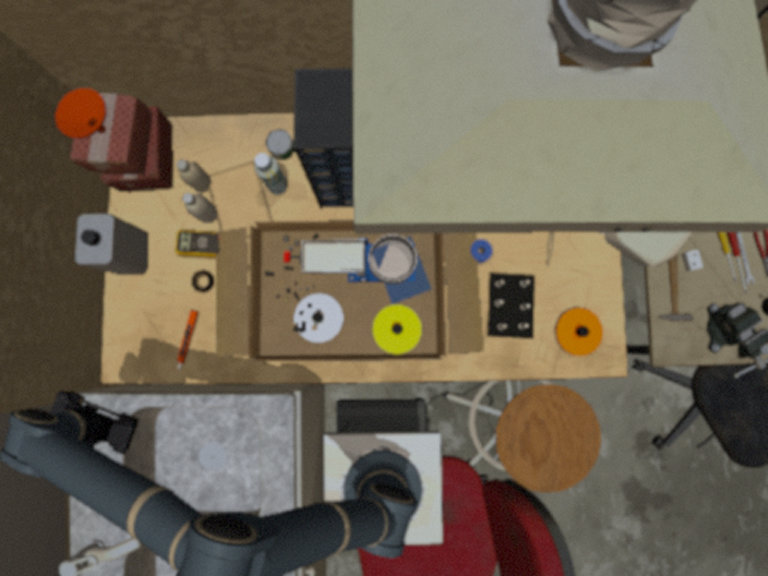

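View pics/side0.png

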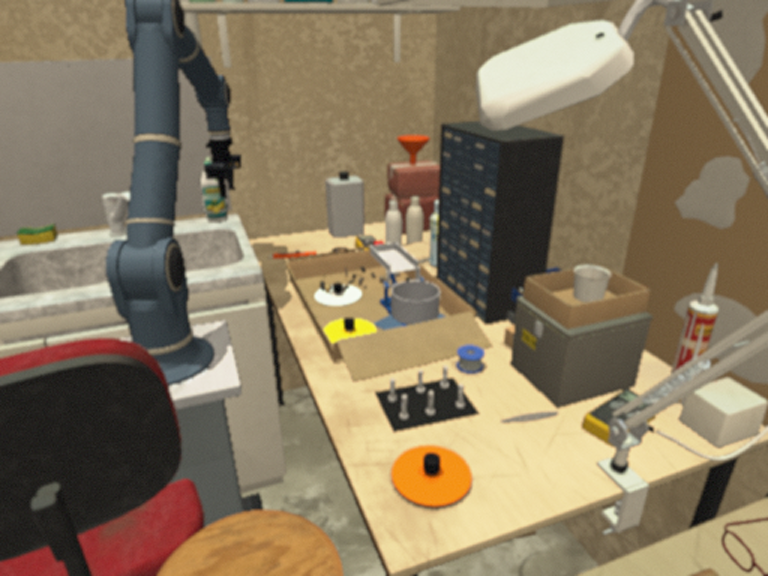

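Top view (1.5x): six bolts stand on the mat around (512,305), the tub is at (393,258) and the tray at (333,257) with its red handle at (287,257). Disc look-alikes: yellow (397,328) in the carton, white (318,317) in the carton, orange (580,330) on the table. The yellow one with the black knob fits the cover.

Run:
```python
from h import *
f=np.load("top0.npz");im,d=f["im"],f["d"];c=cam("top");P=cloud(c,d)
hsv=cv2.cvtColor(im,cv2.COLOR_RGB2HSV)
def blobs(m,name,z,mn=3):
    n,l,s,ce=cv2.connectedComponentsWithStats(m.astype(np.uint8))
    for i in range(1,n):
        if s[i,4]>=mn: print(name,ce[i].round(1),s[i,4],pts(c,ce[i],z)[0].round(3),"zmed",np.median(P[l==i][:,2]).round(3))
roi=np.zeros(d.shape,bool);roi[140:260,60:430]=1
H,S,V=hsv[...,0],hsv[...,1],hsv[...,2]
blobs(roi&(H>22)&(H<35)&(S>180)&(V>120),"yellow",.02,200)
blobs(roi&((H<5)|(H>175))&(S>180)&(V>100),"red",.121,8)
z=P[...,2]
blobs(roi&(z>.025)&(z<.075)&(P[...,1]<-.15)&(P[...,1]>-.4),"boltz",.05,2)
blobs(roi&(H>100)&(H<120)&(S>150)&(V>80),"blue",.03,20)
sh=P[100,300:500:40];print("shelf",sh.round(3).tolist(), P[150,300].round(3),P[155,300].round(3))
g=im.mean(2)
blobs(roi&(z>.10)&(z<.14),"tray",.12,100); blobs(roi&(z>.075)&(z<.095),"rim",.088,20)
save(im[140:250,150:380],"crop1.png",3.4)
```

```text
yellow [264.1 219.2] 763 [ 0.434 -0.044  0.02 ] zmed 0.011
red [190.9 170.7] 20 [0.621 0.24  0.121] zmed 0.128
boltz [306.7 194. ] 2308 [ 0.532 -0.217  0.05 ] zmed 0.049
boltz [333.4 187.2] 8 [ 0.559 -0.327  0.05 ] zmed 0.047
boltz [349.8 187.2] 5 [ 0.558 -0.395  0.05 ] zmed 0.048
boltz [332.7 200.9] 9 [ 0.503 -0.322  0.05 ] zmed 0.049
boltz [350.2 203.4] 5 [ 0.492 -0.394  0.05 ] zmed 0.043
boltz [334.8 217. ] 10 [ 0.438 -0.329  0.05 ] zmed 0.048
boltz [349.5 216.5] 8 [ 0.439 -0.389  0.05 ] zmed 0.049
blue [245.9 183.4] 31 [0.581 0.029 0.03 ] zmed 0.018
shelf [[0.623, -0.081, 0.865], [0.624, -0.152, 0.863], [0.625, -0.225, 0.862], [0.625, -0.3, 0.865], [0.626, -0.377, 0.865]] [ 0.552 -0.089  0.783] [ 0.69  -0.192  0.066]
tray [ 83.6 165.7] 177 [0.648 0.668 0.12 ] zmed 0.123
tray [219.7 170.2] 1000 [0.622 0.128 0.12 ] zmed 0.113
rim [ 87.4 167.7] 87 [0.645 0.667 0.088] zmed 0.082
rim [261.6 171. ] 121 [ 0.622 -0.035  0.088] zmed 0.086
rim [242. 170.] 21 [0.627 0.043 0.088] zmed 0.078
rim [241.6 184.3] 23 [0.57  0.045 0.088] zmed 0.082
```

View pics/crop1.png

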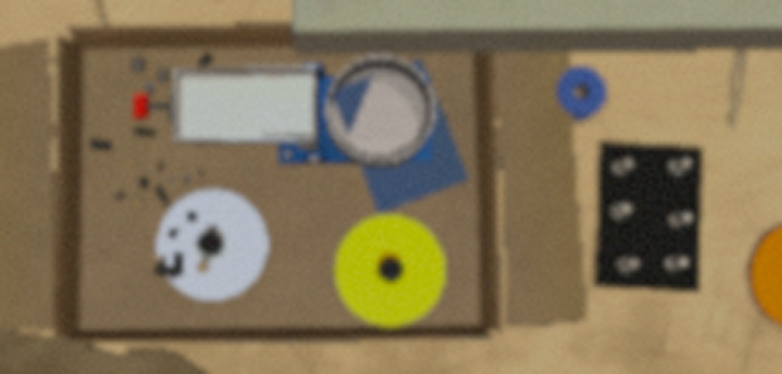

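The crop confirms the yellow disc with the black knob at crop (390,268) as the cover. The white and orange discs are look-alikes. Next I check whether the lamp and shelf leave clearance for the arm.

Run:
```python
from h import *
f=np.load("side0.npz");P=cloud(cam("side"),f["d"])
for u,v in [(340,55),(370,43),(410,40),(440,5),(500,90),(300,2),(200,5)]: print(u,v,P[v,u].round(2),f["d"][v,u])
f=np.load("top0.npz");P=cloud(cam("top"),f["d"])
for v in range(135,160,3): print(v,P[v,[260,340,400]].round(2).tolist())
```

```text
340 55 [ 0.56 -0.48  0.62] 0.7341187
370 43 [ 0.61 -0.51  0.64] 0.71046704
410 40 [ 0.66 -0.57  0.65] 0.67226654
440 5 [ 1.08 -0.22  0.73] 1.0654624
500 90 [ 0.75 -0.71  0.57] 0.6174601
300 2 [0.72 0.02 0.75] 1.1511129
200 5 [0.52 0.63 0.77] 1.5934799
135 [[0.57, -0.01, 0.82], [0.57, -0.16, 0.82], [0.57, -0.28, 0.82]]
138 [[0.57, -0.01, 0.81], [0.57, -0.16, 0.82], [0.57, -0.28, 0.82]]
141 [[0.4, 0.01, 1.45], [0.56, -0.16, 0.81], [0.56, -0.28, 0.81]]
144 [[0.56, -0.01, 0.81], [0.56, -0.16, 0.81], [0.56, -0.28, 0.81]]
147 [[0.55, -0.01, 0.8], [0.55, -0.16, 0.8], [0.55, -0.28, 0.8]]
150 [[0.55, -0.01, 0.79], [0.55, -0.17, 0.79], [0.55, -0.29, 0.78]]
153 [[0.55, -0.01, 0.76], [0.55, -0.17, 0.76], [0.55, -0.3, 0.75]]
156 [[0.68, -0.03, 0.09], [0.7, -0.37, 0.0], [0.7, -0.64, 0.0]]
159 [[0.68, -0.03, 0.03], [0.69, -0.37, -0.01], [0.68, -0.64, -0.0]]
```

Emit:
carry_out(
  plan=[
    [0,0,0,-6.7],
    [0,0,0,-6.7],
    [0,0,0,-6.66],
    [-3,-2.6,0,0],
    [-3,-2.6,0,0],
    [-3,-2.6,0,0],
    [-3,-2.6,0,0],
    [-3,-2.6,0,0],
    [-3,-2.6,0,0],
    [-3,-2.6,0,0],
    [-3,-2.6,0,0],
    [-3,-2.6,0,0],
    [0,0,0,0],
    [0,0,0,0],
  ],
  claw=0.4,
  force=20,
)

```text
t: 1.27
ee_pos: [0.5039, 0.3972, 0.4041]
tcp_rot: [0.01, 3.141, -0.003]
wrist_force: [-0.5, 0.9, -0.1]
width: 0.405
grasp_force: 0.0
```

Emit:
carry_out(
  plan=[
    [0,-3.5,0.4,0],
    [0,-3.8,0.4,0],
    [0,-4,0.4,0],
    [0,-4,0.4,0],
    [0,-4,0.4,0],
    [0,-4,0.4,0],
    [0,-4,0.4,0],
    [0,-4,0.4,0],
    [0,-4,0.4,0],
    [0,-4,0.4,0],
    [0,-4,0.4,0],
    [0,-4,0.4,0],
    [0,-4,0.4,0],
    [0,-4,0.4,0],
    [0,-4,0.4,0],
    [0,-4,0.4,0],
    [0,-4,0.4,0],
    [0,-4,0,0],
    [0,0,0,0],
    [0,0,0,0],
  ],
)

```text
t: 2.93
ee_pos: [0.5014, -0.314, 0.3362]
tcp_rot: [-0.004, -3.141, -0.0]
wrist_force: [0.2, 0.5, -0.4]
width: 0.401
grasp_force: 0.0
```

```bash
cat > bolts.py <<'E'
from h import *
import sys
im,d,c,o=shot("wrist"); P=cloud(c,d); save(im,sys.argv[1]); np.savez("w.npz",im=im,d=d)
z=P[...,2]
m=((z>.04)&(z<.062)&(P[...,1]<-.29)&(P[...,0]<.65)).astype(np.uint8)
n,l,s,ce=cv2.connectedComponentsWithStats(m)
print(o["t"],o["joints"].round(2),o["ee_pos"].round(4),o["tcp_rot"].round(3))
for i in range(1,n):
    if s[i,4]>8:
        q=P[l==i]; t=q[q[:,2]>q[:,2].max()-.006]; 
        print(ce[i].round(),s[i,4],"mean",q.mean(0).round(4),"top",t.mean(0).round(4),q[:,2].max().round(3),"delta",tool_delta(o,[t[:,0].mean(),t[:,1].mean(),.047]))
E
python3 bolts.py w1.png
```

```text
2.9333 [ 0.29  0.41  0.26  1.82 -0.13  0.93  2.17] [ 0.5014 -0.314   0.3362] [-0.004 -3.141 -0.   ]
[  4. 102.] 259 mean [ 0.4206 -0.5436  0.0448] top [ 0.4204 -0.5436  0.046 ] 0.049 delta [  8.02 -22.98  12.52]
[229. 114.] 114 mean [ 0.4367 -0.333   0.0533] top [ 0.4367 -0.3333  0.0539] 0.056 delta [ 6.45 -1.94 12.52]
[161. 116.] 140 mean [ 0.4379 -0.392   0.0516] top [ 0.4378 -0.3929  0.0539] 0.056 delta [ 6.31 -7.9  12.52]
[157. 175.] 153 mean [ 0.4903 -0.3992  0.0516] top [ 0.4907 -0.4     0.054 ] 0.056 delta [ 1.03 -8.6  12.52]
[237. 187.] 128 mean [ 0.5014 -0.3267  0.0522] top [ 0.502  -0.3268  0.054 ] 0.056 delta [-0.09 -1.28 12.52]
```

View pics/w1.png

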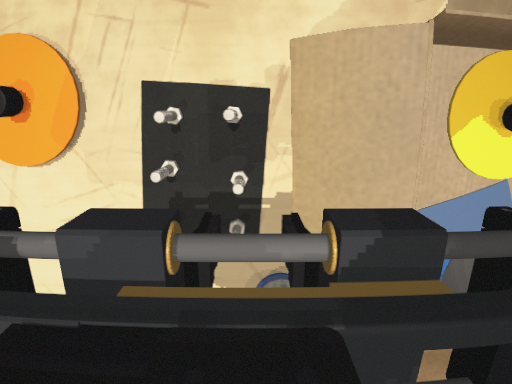

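Wrist view: bolts at (229,114), (161,116), (157,175), (237,187). The far two are partly hidden by the gripper, one of them at (237,228). The carton flap is to the right of the mat, and the discs to either side. I start with the bolt at (237,187).

Emit:
carry_out(
  plan=[
    [-0.1,-1.3,0,0],
    [0,0,3,0],
    [0,0,3.5,0],
    [0,0,3.5,0],
    [0,0,2,0],
    [0,0,0.7,0],
    [0,0,0,0],
    [0,0,0,0],
  ],
)

```text
t: 3.65
ee_pos: [0.5035, -0.3254, 0.2105]
tcp_rot: [-0.003, 3.14, -0.001]
wrist_force: [0.6, -0.1, 0.5]
width: 0.398
grasp_force: 0.0
```

Emit:
carry_out(
  plan=[
    [0,0,0,0],
    [0,0,0,0],
    [0,0,0,0],
    [0,0,0,0],
    [0,0,0,0],
    [0,0,-1,0],
    [0,0,-3,0],
    [0,0,-3.5,0],
    [0,0,-3.5,0],
    [0,0,-3,0],
    [0,0,0,0],
  ],
  claw=0,
  force=20,
)

```text
t: 4.57
ee_pos: [0.5038, -0.3273, 0.3573]
tcp_rot: [0.0, 3.13, -0.009]
wrist_force: [0.5, -1.2, 0.6]
width: 0.104
grasp_force: 20.0
```

```bash
python3 bolts.py w2.png; python3 -c "
from h import *
o=bot.get_obs();print(o['grasp_force'],o['width'])"
```

```text
4.5667 [ 0.3   0.39  0.27  1.79 -0.13  0.96  2.19] [ 0.5038 -0.3273  0.3573] [ 0.     3.13  -0.009]
[24. 93.] 731 mean [ 0.4192 -0.5525  0.0466] top [ 0.4191 -0.5535  0.0472] 0.05 delta [  8.82 -22.44  14.67]
[183. 109.] 124 mean [ 0.4378 -0.3923  0.0521] top [ 0.4379 -0.393   0.0538] 0.056 delta [ 6.95 -6.38 14.59]
[246. 107.] 101 mean [ 0.4367 -0.3338  0.054 ] top [ 0.4367 -0.3339  0.054 ] 0.056 delta [ 7.07 -0.47 14.55]
[179. 164.] 127 mean [ 0.4903 -0.3991  0.0517] top [ 0.4907 -0.3999  0.054 ] 0.056 delta [ 1.67 -7.08 14.66]
19.98155353590846 0.10274468137757557
```

Emit:
carry_out(
  plan=[
    [0,2,-1,0],
    [-1,3.5,-1,0],
    [-1,3.5,-1,0],
    [-1,3.5,-1,0],
    [-1,3.5,0,0],
    [-1,3.5,0,0],
    [-1,3.5,0,0],
    [-1,3.5,0,0],
    [-1,3.5,0,0],
    [-1,3.5,0,0],
    [-1,3.5,0,0],
    [-1,3.5,0,0],
    [-1,3.5,0,0],
    [-1,3.5,0,0],
    [-0.7,2.7,0,0],
    [0,0,0,0],
    [0,0,0,0],
  ],
)

```text
t: 6.03
ee_pos: [0.6388, 0.1788, 0.388]
tcp_rot: [0.007, -3.139, 0.0]
wrist_force: [0.2, 0.1, -1.0]
width: 0.102
grasp_force: 20.0
```

Run:
```python
from h import *
im,d,c,o=shot("wrist"); P=cloud(c,d); save(im,"tray1.png"); z=P[...,2]
print(o["t"],o["joints"].round(2),o["ee_pos"].round(4),R.from_rotvec(o["tcp_rot"]).as_matrix().round(3).tolist())
hsv=cv2.cvtColor(im,cv2.COLOR_RGB2HSV)
m=((hsv[...,0]<6)|(hsv[...,0]>174))&(hsv[...,1]>170)&(hsv[...,2]>80)&(z<.2)
q=P[m];print("red",len(q),q.mean(0).round(4) if len(q) else 0)
m=(abs(z-.114)<.006)&(P[...,0]<.75)&(P[...,1]>0)&(P[...,1]<.25);q=P[m];print(len(q),q.min(0),q.max(0))
m=(abs(z-.136)<.006)&(P[...,0]<.75)&(P[...,1]>0)&(P[...,1]<.25);q=P[m];print(len(q),q.min(0),q.max(0))
```

```text
6.0333 [-0.41  0.46  0.1   1.59 -0.05  1.1   1.28] [0.6388 0.1788 0.388 ] [[-1.0, -0.005, -0.003], [-0.005, 1.0, -0.0], [0.003, -0.0, -1.0]]
red 726 [0.6192 0.2385 0.1301]
14697 [0.57442221 0.04023641 0.10808703] [0.65953943 0.2450849  0.11992364]
2589 [0.57838448 0.04474875 0.13000479] [0.66259114 0.24738007 0.13924727]
```

View pics/tray1.png

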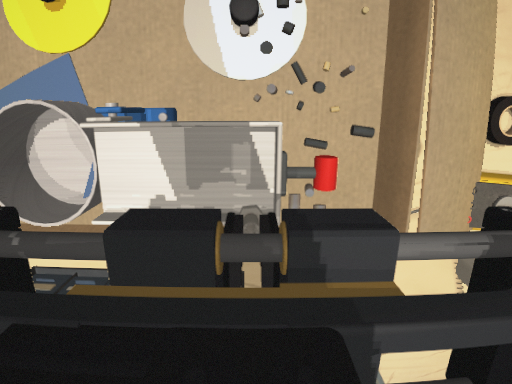

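The view shows the tray clear from (95,120) to (282,220) and the red handle at (326,172), so the tray centre is about (0.620, 0.119). I place the first bolt here.

Emit:
carry_out(
  plan=[
    [0,-0.5,2.5,0],
    [0,0,2.5,0],
    [0,0,1,0],
    [0,0,0.3,0],
    [0,0,0,0],
    [0,0,0,0],
  ],
)

```text
t: 6.58
ee_pos: [0.6399, 0.1708, 0.3278]
tcp_rot: [0.001, 3.14, 0.001]
wrist_force: [0.5, -0.4, 0.0]
width: 0.103
grasp_force: 20.0
```

Emit:
carry_out(
  plan=[
    [0,0,0,0],
    [0,0,0,0],
    [0,0,0,0],
    [0,0,-2,0],
    [0,0,-3,0],
    [0,0,-3,0],
    [0,0,0,0],
  ],
  claw=0.3,
)

```text
t: 7.17
ee_pos: [0.6409, 0.1715, 0.4144]
tcp_rot: [-0.0, 3.129, 0.006]
wrist_force: [0.6, 0.5, 0.4]
width: 0.299
grasp_force: 0.0
```

Run:
```python
from h import *
im,d,c,o=shot("wrist"); P=cloud(c,d); save(im,"tray2.png"); print(o["ee_pos"])
im,d,c,o=shot("top"); P=cloud(c,d); z=P[...,2]
m=(z>.145)&(P[...,1]>.03)&(P[...,1]<.22)&(z<.18);print(P[m].round(3)[:6].tolist())
for uv in [(333,187),(350,187)]:
    w=P[uv[1]-5:uv[1]+6,uv[0]-5:uv[0]+6].reshape(-1,3); w=w[w[:,2]>.03]; print(w.mean(0).round(4),len(w))
```

```text
[0.64094983 0.17152545 0.41436875]
[[1.078, 0.217, 0.179], [0.794, 0.164, 0.177], [0.789, 0.163, 0.179], [0.787, 0.164, 0.175], [0.792, 0.162, 0.156], [0.785, 0.103, 0.179]]
[ 0.5399 -0.2866  0.222 ] 8
[ 0.5404 -0.3549  0.2032] 9
```

View pics/tray2.png

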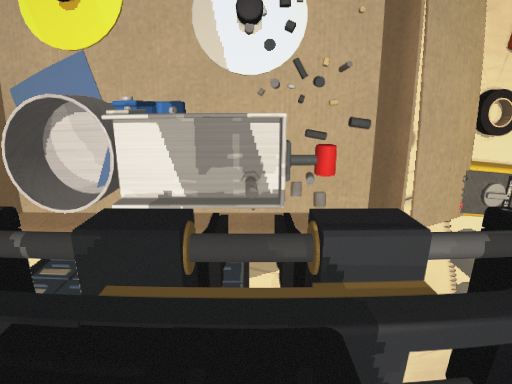

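The first bolt stands in the tray at (251,185). I go back along x≈0.62 for a view of all the remaining bolts.

Emit:
carry_out(
  plan=[
    [0,-2,0,0],
    [0,-3.7,0,0],
    [0,-3.9,0,0],
    [0,-3.9,0,0],
    [0,-3.9,0,0],
    [0,-3.9,0.5,0],
    [0,-3.9,0.5,0],
    [0,-3.9,1,0],
    [0,-3.9,1,0],
    [0,-3.9,1,0],
    [0.5,-3.9,1,0],
    [0.5,-3.9,1,0],
    [0.5,-3.9,1,0],
    [0,-3.9,0,0],
    [0,0,0,0],
    [0,0,0,0],
  ],
)

```text
t: 8.6
ee_pos: [0.6228, -0.3572, 0.3349]
tcp_rot: [-0.009, -3.139, 0.001]
wrist_force: [0.3, 0.4, -0.5]
width: 0.302
grasp_force: 0.0
```

```bash
python3 bolts.py w3.png
```

```text
8.6 [ 0.32  0.6   0.21  1.5  -0.13  1.06  2.13] [ 0.6228 -0.3572  0.3349] [-9.000e-03 -3.139e+00  1.000e-03]
[199.  33.] 174 mean [ 0.492  -0.3996  0.0523] top [ 0.4913 -0.4     0.054 ] 0.056 delta [13.03 -4.34 12.43]
[200. 113.] 134 mean [ 0.5565 -0.4006  0.0529] top [ 0.5564 -0.401   0.0539] 0.055 delta [ 6.53 -4.41 12.41]
[281. 114.] 124 mean [ 0.5574 -0.3319  0.0536] top [ 0.5574 -0.3317  0.0539] 0.055 delta [ 6.46  2.52 12.41]
[311. 198.] 300 mean [ 0.6355 -0.3     0.0406] top [ 0.6355 -0.3     0.0406] 0.042 delta [-1.33  5.73 12.38]
[318. 207.] 10 mean [ 0.6446 -0.2936  0.0405] top [ 0.6446 -0.2936  0.0405] 0.041 delta [-2.23  6.39 12.38]
```

Emit:
carry_out(
  plan=[
    [3.3,1.2,0,0],
    [3.2,1.3,1.5,0],
    [0,0,3,0],
    [0,0,3.5,0],
    [0,0,3,0],
    [0,0,1.4,0],
    [0,0,0,0],
    [0,0,0,0],
  ],
)

```text
t: 9.32
ee_pos: [0.5603, -0.3276, 0.2127]
tcp_rot: [0.003, -3.141, -0.001]
wrist_force: [-0.3, -0.1, 1.1]
width: 0.3
grasp_force: 0.0
```

Emit:
carry_out(
  plan=[
    [0,0,0,0],
    [0,0,0,0],
    [0,0,0,0],
    [0,0,0,0],
    [0,0,-1,0],
    [0,0,-3,0],
    [0,0,-3.5,0],
    [0,0,-3.5,0],
    [0,0,-3,0],
  ],
  claw=0,
)

```text
t: 10.07
ee_pos: [0.5594, -0.329, 0.3561]
tcp_rot: [0.0, 3.14, -0.001]
wrist_force: [-0.6, -0.6, 0.3]
width: 0.106
grasp_force: 20.1
```

Emit:
carry_out(
  plan=[
    [0,2,-1.5,0],
    [-0.4,3.5,-1.5,0],
    [-0.4,3.5,-1.5,0],
    [-0.4,3.5,-1,0],
    [-0.4,3.5,0,0],
    [-0.4,3.5,0,0],
    [-0.4,3.5,0,0],
    [-0.4,3.5,0,0],
    [-0.4,3.5,0,0],
    [-0.4,3.5,0,0],
    [-0.4,3.5,0,0],
    [-0.4,3.5,0,0],
    [0,3.5,0,0],
    [0,3.5,0,0],
    [0,2.7,0,0],
    [0,0,0,0],
    [0,0,0,0],
  ],
)

```text
t: 11.48
ee_pos: [0.6028, 0.1755, 0.4083]
tcp_rot: [-0.007, 3.141, 0.001]
wrist_force: [0.2, -0.4, -0.5]
width: 0.105
grasp_force: 20.1
```

Emit:
carry_out(
  plan=[
    [0,0,3,0],
    [0,0,3,0],
    [0,0,1.5,0],
    [0,0,0.6,0],
    [0,0,0,0],
    [0,0,0,0],
  ],
)

```text
t: 11.98
ee_pos: [0.604, 0.172, 0.3278]
tcp_rot: [0.003, 3.14, -0.0]
wrist_force: [-0.1, -0.4, -0.2]
width: 0.102
grasp_force: 20.1
```

Emit:
carry_out(
  plan=[
    [0,0,0,0],
    [0,0,0,0],
    [0,0,0,0],
    [0,0,-2,0],
    [0,0,-3,0],
    [0,0,-3,0],
  ],
  claw=0.3,
)

```text
t: 12.48
ee_pos: [0.6032, 0.1732, 0.4072]
tcp_rot: [0.001, -3.14, 0.001]
wrist_force: [0.1, 0.1, 0.4]
width: 0.296
grasp_force: 0.0
```

Emit:
carry_out(
  plan=[
    [0,-2,0,0],
    [0,-3.7,0,0],
    [0,-3.9,0,0],
    [0.5,-3.9,0,0],
    [0.5,-3.9,0,0],
    [0.5,-3.9,0.5,0],
    [0.5,-3.9,0.5,0],
    [0.5,-3.9,1,0],
    [0.5,-3.9,1,0],
    [0.5,-3.9,1,0],
    [0.5,-3.9,1,0],
    [0.5,-3.9,1,0],
    [0,-3.9,1,0],
    [0,-3.9,1,0],
    [0,-3.9,0,0],
    [0,-1,0,0],
    [0,0,0,0],
    [0,0,0,0],
  ],
)

```text
t: 13.98
ee_pos: [0.5586, -0.4009, 0.3267]
tcp_rot: [0.001, 3.141, 0.001]
wrist_force: [0.4, 0.5, 0.2]
width: 0.3
grasp_force: 0.0
```

```bash
python3 bolts.py w4.png; python3 -c "
from h import *
o=bot.get_obs();print(tool_delta(o,[.5565,-.401,.048]))"
```

```text
13.9833 [ 0.42  0.56  0.22  1.59 -0.14  1.01  2.24] [ 0.5586 -0.4009  0.3267] [1.000e-03 3.141e+00 1.000e-03]
[68. 26.] 1049 mean [ 0.42   -0.5532  0.0466] top [ 0.4197 -0.5539  0.047 ] 0.05 delta [ 13.88 -15.33  11.56]
[334.  43.] 190 mean [ 0.4376 -0.3345  0.0519] top [ 0.437  -0.3339  0.0539] 0.056 delta [12.17  6.67 11.58]
[260.  44.] 172 mean [ 0.439  -0.3938  0.0524] top [ 0.4384 -0.3938  0.0539] 0.056 delta [12.02  0.68 11.57]
[251. 110.] 123 mean [ 0.4908 -0.4009  0.0541] top [ 0.4908 -0.4009  0.0541] 0.056 delta [ 6.79 -0.03 11.57]
[249. 186.] 136 mean [ 0.5556 -0.4022  0.0524] top [ 0.5562 -0.402   0.0539] 0.056 delta [ 0.25 -0.14 11.57]
[ 0.28 -0.2  11.48]
```

Emit:
carry_out(
  plan=[
    [0.3,-0.2,1.5,0],
    [0,0,3,0],
    [0,0,3.5,0],
    [0,0,2.5,0],
    [0,0,0.9,0],
    [0,0,0,0],
    [0,0,0,0],
  ],
)

```text
t: 14.62
ee_pos: [0.5567, -0.4017, 0.2137]
tcp_rot: [-0.004, 3.14, -0.0]
wrist_force: [0.0, -0.3, 1.1]
width: 0.303
grasp_force: 0.0
```

Emit:
carry_out(
  plan=[
    [0,0,0,0],
    [0,0,0,0],
    [0,0,0,0],
    [0,0,0,0],
    [0,0,-1,0],
    [0,0,-3,0],
    [0,0,-3.5,0],
    [0,0,-3.5,0],
    [0,0,-3,0],
  ],
  claw=0,
)

```text
t: 15.37
ee_pos: [0.5555, -0.4029, 0.356]
tcp_rot: [0.0, 3.14, -0.002]
wrist_force: [0.7, -0.6, -1.2]
width: 0.104
grasp_force: 20.1
```

Emit:
carry_out(
  plan=[
    [0,2,-1.5,0],
    [-0.7,3.5,-1.5,0],
    [-0.7,3.5,-1.5,0],
    [-0.7,3.5,-1,0],
    [-0.7,3.5,0,0],
    [-0.7,3.5,0,0],
    [-0.7,3.5,0,0],
    [-0.7,3.5,0,0],
    [-0.7,3.5,0,0],
    [-0.7,3.5,0,0],
    [-0.7,3.5,0,0],
    [-0.7,3.5,0,0],
    [-0.6,3.5,0,0],
    [0,3.5,0,0],
    [0,3.5,0,0],
    [0,2.2,0,0],
    [0,0,0,0],
    [0,0,0,0],
  ],
)

```text
t: 16.87
ee_pos: [0.638, 0.1312, 0.4083]
tcp_rot: [-0.006, 3.141, 0.0]
wrist_force: [0.2, -0.8, -1.0]
width: 0.101
grasp_force: 20.1
```

Emit:
carry_out(
  plan=[
    [0,0,3,0],
    [0,0,3,0],
    [0,0,1.5,0],
    [0,0,0.6,0],
    [0,0,0,0],
    [0,0,0,0],
  ],
)

```text
t: 17.37
ee_pos: [0.639, 0.1278, 0.3277]
tcp_rot: [0.003, 3.14, -0.001]
wrist_force: [0.4, -0.3, 0.3]
width: 0.105
grasp_force: 20.2
```

Emit:
carry_out(
  plan=[
    [0,0,0,0],
    [0,0,0,0],
    [0,0,0,0],
    [0,0,-2,0],
    [0,0,-3,0],
    [0,0,-3,0],
  ],
  claw=0.3,
)

```text
t: 17.87
ee_pos: [0.6382, 0.1292, 0.4072]
tcp_rot: [0.0, -3.14, 0.001]
wrist_force: [1.6, -0.0, -0.5]
width: 0.294
grasp_force: 0.0
```

Emit:
carry_out(
  plan=[
    [0,-2,0,0],
    [1,-3.7,0,0],
    [1.3,-3.8,0,0],
    [1.3,-3.8,0,0],
    [1.3,-3.8,0,0],
    [1.3,-3.8,0.5,0],
    [1.3,-3.8,0.5,0],
    [1.3,-3.8,1,0],
    [1.3,-3.8,1,0],
    [1.3,-3.8,1,0],
    [1.3,-3.8,1,0],
    [1.3,-3.8,1,0],
    [0.9,-3.8,1,0],
    [0,-3.8,1,0],
    [0,-1.9,0,0],
    [0,0,0,0],
    [0,0,0,0],
  ],
)

```text
t: 19.28
ee_pos: [0.4891, -0.404, 0.3267]
tcp_rot: [-0.004, -3.142, 0.0]
wrist_force: [1.0, 0.7, 0.6]
width: 0.3
grasp_force: 0.0
```

```bash
python3 bolts.py w5.png; python3 -c "
from h import *
o=bot.get_obs();print(tool_delta(o,[.491,-.401,.048]))"
```

```text
19.2833 [ 0.44  0.48  0.25  1.73 -0.14  0.95  2.31] [ 0.4891 -0.404   0.3267] [-0.004 -3.142  0.   ]
[ 79. 110.] 953 mean [ 0.419  -0.553   0.0467] top [ 0.419  -0.5537  0.047 ] 0.049 delta [  6.97 -14.98  11.57]
[334. 129.] 145 mean [ 0.4364 -0.3346  0.0519] top [ 0.4365 -0.334   0.0538] 0.056 delta [ 5.28  7.   11.57]
[263. 130.] 124 mean [ 0.4377 -0.3939  0.0537] top [ 0.4379 -0.3939  0.0542] 0.056 delta [ 5.12  1.01 11.57]
[255. 191.] 137 mean [ 0.4899 -0.4008  0.0522] top [ 0.4905 -0.4009  0.054 ] 0.056 delta [-0.14  0.32 11.57]
[-0.11  0.13 11.48]
```

Emit:
carry_out(
  plan=[
    [-0.1,0.2,1.5,0],
    [0,0,3,0],
    [0,0,3.5,0],
    [0,0,2.5,0],
    [0,0,0.9,0],
    [0,0,0,0],
    [0,0,0,0],
  ],
)

```text
t: 19.92
ee_pos: [0.4915, -0.4001, 0.2136]
tcp_rot: [-0.003, 3.141, -0.0]
wrist_force: [0.4, 0.2, 0.6]
width: 0.303
grasp_force: 0.0
```

Emit:
carry_out(
  plan=[
    [0,0,0,0],
    [0,0,0,0],
    [0,0,0,0],
    [0,0,0,0],
    [0,0,-1,0],
    [0,0,-3,0],
    [0,0,-3.5,0],
    [0,0,-3.5,0],
    [0,0,-3,0],
  ],
  claw=0,
)

```text
t: 20.67
ee_pos: [0.4904, -0.401, 0.3558]
tcp_rot: [0.0, 3.14, -0.002]
wrist_force: [1.2, -1.5, -0.7]
width: 0.101
grasp_force: 20.0
```

Emit:
carry_out(
  plan=[
    [0,2,-1.5,0],
    [-0.9,3.5,-1.5,0],
    [-0.9,3.5,-1.5,0],
    [-0.9,3.5,-1,0],
    [-0.9,3.5,0,0],
    [-0.9,3.5,0,0],
    [-0.9,3.5,0,0],
    [-0.9,3.5,0,0],
    [-0.9,3.5,0,0],
    [-0.9,3.5,0,0],
    [-0.9,3.5,0,0],
    [-0.9,3.5,0,0],
    [-0.9,3.5,0,0],
    [-0.2,3.5,0,0],
    [0,3.5,0,0],
    [0,2.2,0,0],
    [0,0,0,0],
    [0,0,0,0],
  ],
)

```text
t: 22.17
ee_pos: [0.6, 0.1328, 0.4082]
tcp_rot: [-0.006, 3.141, 0.0]
wrist_force: [0.3, -1.7, -0.2]
width: 0.099
grasp_force: 20.0
```

Emit:
carry_out(
  plan=[
    [0,0,3,0],
    [0,0,3,0],
    [0,0,1.5,0],
    [0,0,0.6,0],
    [0,0,0,0],
    [0,0,0,0],
  ],
)

```text
t: 22.67
ee_pos: [0.601, 0.1297, 0.3276]
tcp_rot: [0.003, 3.14, -0.001]
wrist_force: [-0.1, -0.2, -0.7]
width: 0.102
grasp_force: 20.0
```

Emit:
carry_out(
  plan=[
    [0,0,0,0],
    [0,0,0,0],
    [0,0,0,0],
    [0,0,-2,0],
    [0,0,-3,0],
    [0,0,-3,0],
  ],
  claw=0.3,
)

```text
t: 23.17
ee_pos: [0.6002, 0.1312, 0.4072]
tcp_rot: [0.001, -3.14, 0.001]
wrist_force: [0.5, 0.5, 0.0]
width: 0.3
grasp_force: 0.0
```

Emit:
carry_out(
  plan=[
    [0,-2,0,0],
    [1.4,-3.5,0,0],
    [1.5,-3.7,0,0],
    [1.5,-3.7,0,0],
    [1.5,-3.7,0,0],
    [1.5,-3.7,0.5,0],
    [1.5,-3.7,0.5,0],
    [1.5,-3.7,1,0],
    [1.5,-3.7,1,0],
    [1.5,-3.7,1,0],
    [1.5,-3.7,1,0],
    [1.5,-3.7,1,0],
    [0,-3.5,1,0],
    [0,-0.8,1,0],
    [0,0,0,0],
    [0,0,0,0],
  ],
)

```text
t: 24.5
ee_pos: [0.4367, -0.3365, 0.3264]
tcp_rot: [-0.0, -3.141, -0.002]
wrist_force: [-0.3, 0.6, -0.1]
width: 0.301
grasp_force: 0.0
```

```bash
python3 bolts.py w6.png; python3 -c "
from h import *
o=bot.get_obs();print(tool_delta(o,[.4365,-.334,.048]))"
```

```text
24.5 [ 0.36  0.36  0.28  1.93 -0.13  0.88  2.27] [ 0.4367 -0.3365  0.3264] [-0.000e+00 -3.141e+00 -2.000e-03]
[ 18. 169.] 798 mean [ 0.4184 -0.5523  0.0465] top [ 0.4187 -0.5531  0.047 ] 0.049 delta [  1.78 -21.7   11.51]
[187. 190.] 155 mean [ 0.4372 -0.3921  0.0515] top [ 0.4379 -0.3927  0.054 ] 0.056 delta [-0.14 -5.65 11.53]
[254. 189.] 135 mean [ 0.4359 -0.3337  0.0523] top [ 0.4365 -0.3337  0.054 ] 0.056 delta [ 0.    0.24 11.54]
[ 0.07  0.14 11.48]
```

Emit:
carry_out(
  plan=[
    [0,0.2,1.5,0],
    [0,0,3,0],
    [0,0,3.5,0],
    [0,0,2.5,0],
    [0,0,0.9,0],
    [0,0,0,0],
    [0,0,0,0],
  ],
)

```text
t: 25.13
ee_pos: [0.4376, -0.3342, 0.2137]
tcp_rot: [-0.003, 3.14, -0.0]
wrist_force: [0.3, 0.5, -0.4]
width: 0.298
grasp_force: 0.0
```

Emit:
carry_out(
  plan=[
    [0,0,0,0],
    [0,0,0,0],
    [0,0,0,0],
    [0,0,0,0],
    [0,0,-1,0],
    [0,0,-3,0],
    [0,0,-3.5,0],
    [0,0,-3.5,0],
    [0,0,-3,0],
  ],
  claw=0,
)

```text
t: 25.88
ee_pos: [0.4363, -0.335, 0.3557]
tcp_rot: [0.0, 3.14, -0.002]
wrist_force: [0.3, -0.0, -0.1]
width: 0.105
grasp_force: 20.1
```

Emit:
carry_out(
  plan=[
    [0,2,-1.5,0],
    [-1.4,3,-1.5,0],
    [-1.5,3,-1.5,0],
    [-1.5,3,-1,0],
    [-1.5,3,0,0],
    [-1.5,3,0,0],
    [-1.5,3,0,0],
    [-1.5,3,0,0],
    [-1.5,3,0,0],
    [-1.5,3,0,0],
    [-1.5,3,0,0],
    [-1.5,3,0,0],
    [-1.5,3,0,0],
    [-1.5,3,0,0],
    [-0.9,1.2,0,0],
    [0,0,0,0],
    [0,0,0,0],
  ],
)

```text
t: 27.3
ee_pos: [0.6393, 0.0878, 0.4079]
tcp_rot: [0.003, -3.141, 0.001]
wrist_force: [-0.5, -1.1, -0.7]
width: 0.103
grasp_force: 20.1
```

Emit:
carry_out(
  plan=[
    [0,0,3,0],
    [0,0,3,0],
    [0,0,1.5,0],
    [0,0,0.6,0],
    [0,0,0,0],
    [0,0,0,0],
  ],
)

```text
t: 27.8
ee_pos: [0.6395, 0.0857, 0.3278]
tcp_rot: [0.003, 3.14, -0.001]
wrist_force: [0.7, 0.2, -1.0]
width: 0.103
grasp_force: 20.2
```

Emit:
carry_out(
  plan=[
    [0,0,0,0],
    [0,0,0,0],
    [0,0,0,0],
    [0,0,-2,0],
    [0,0,-3,0],
    [0,0,-3,0],
  ],
  claw=0.3,
)

```text
t: 28.3
ee_pos: [0.6392, 0.0873, 0.4071]
tcp_rot: [0.001, -3.14, 0.001]
wrist_force: [-0.2, -0.3, 0.5]
width: 0.29
grasp_force: 0.0
```

Emit:
carry_out(
  plan=[
    [0,-2,0,0],
    [1.6,-3.5,0,0],
    [1.7,-3.7,0,0],
    [1.7,-3.7,0,0],
    [1.7,-3.7,0,0],
    [1.7,-3.7,0.5,0],
    [1.7,-3.7,0.5,0],
    [1.7,-3.7,1,0],
    [1.7,-3.7,1,0],
    [1.7,-3.7,1,0],
    [1.7,-3.7,1,0],
    [1.7,-3.7,1,0],
    [1.5,-3.5,1,0],
    [0,-2,1,0],
    [0,0,0,0],
    [0,0,0,0],
  ],
)

```text
t: 29.63
ee_pos: [0.4386, -0.3926, 0.3267]
tcp_rot: [-0.004, -3.141, -0.001]
wrist_force: [0.4, 1.1, 0.3]
width: 0.299
grasp_force: 0.0
```

```bash
python3 bolts.py w7.png; python3 -c "
from h import *
o=bot.get_obs();print(tool_delta(o,[.438,-.393,.048]))"
```

```text
29.6333 [ 0.45  0.41  0.27  1.84 -0.14  0.91  2.35] [ 0.4386 -0.3926  0.3267] [-4.000e-03 -3.141e+00 -1.000e-03]
[ 74. 167.] 851 mean [ 0.4184 -0.5529  0.0466] top [ 0.4186 -0.5536  0.047 ] 0.05 delta [  1.94 -16.12  11.57]
[250. 188.] 142 mean [ 0.437  -0.3937  0.0521] top [ 0.4378 -0.3939  0.054 ] 0.056 delta [ 0.06 -0.14 11.57]
[ 0.16 -0.19 11.51]
```

Emit:
carry_out(
  plan=[
    [0.1,-0.1,1.5,0],
    [0,0,3,0],
    [0,0,3.5,0],
    [0,0,2.5,0],
    [0,0,0.9,0],
    [0,0,0,0],
    [0,0,0,0],
  ],
)

```text
t: 30.27
ee_pos: [0.4392, -0.3921, 0.214]
tcp_rot: [-0.003, 3.14, -0.001]
wrist_force: [0.4, -0.2, 0.7]
width: 0.297
grasp_force: 0.0
```

Emit:
carry_out(
  plan=[
    [0,0,0,0],
    [0,0,0,0],
    [0,0,0,0],
    [0,0,0,0],
    [0,0,-1,0],
    [0,0,-3,0],
    [0,0,-3.5,0],
    [0,0,-3.5,0],
    [0,0,-3,0],
  ],
  claw=0,
)

```text
t: 31.02
ee_pos: [0.4378, -0.3928, 0.3561]
tcp_rot: [0.0, 3.14, -0.002]
wrist_force: [1.3, -0.3, -0.6]
width: 0.105
grasp_force: 20.0
```

Emit:
carry_out(
  plan=[
    [0,2,-1.5,0],
    [-1.1,3.4,-1.5,0],
    [-1.2,3.4,-1.5,0],
    [-1.2,3.4,-1,0],
    [-1.2,3.4,0,0],
    [-1.2,3.4,0,0],
    [-1.2,3.4,0,0],
    [-1.2,3.4,0,0],
    [-1.2,3.4,0,0],
    [-1.2,3.4,0,0],
    [-1.2,3.4,0,0],
    [-1.2,3.4,0,0],
    [-1.2,3.4,0,0],
    [-1.2,3.4,0,0],
    [-0.8,2,0,0],
    [0,0,0,0],
    [0,0,0,0],
  ],
)

```text
t: 32.43
ee_pos: [0.6009, 0.0908, 0.4083]
tcp_rot: [0.005, -3.142, 0.0]
wrist_force: [-0.1, -1.4, -0.3]
width: 0.102
grasp_force: 20.0
```

Emit:
carry_out(
  plan=[
    [0,-0.1,3,0],
    [0,0,3,0],
    [0,0,1.5,0],
    [0,0,0.6,0],
    [0,0,0,0],
    [0,0,0,0],
  ],
)

```text
t: 32.93
ee_pos: [0.6012, 0.087, 0.328]
tcp_rot: [0.003, 3.14, -0.001]
wrist_force: [-0.1, 0.3, 0.2]
width: 0.103
grasp_force: 20.0
```

Emit:
carry_out(
  plan=[
    [0,0,0,0],
    [0,0,0,0],
    [0,0,0,0],
    [0,0,-2,0],
    [0,0,-3,0],
    [0,0,-3,0],
    [-2,2,-2,0],
    [-2,2,0,0],
    [-2,2,0,0],
    [-2,2,0,0],
    [0,0,0,0],
    [0,0,0,0],
  ],
  claw=0.3,
)

```text
t: 33.93
ee_pos: [0.6812, 0.1699, 0.4265]
tcp_rot: [0.004, -3.141, -0.0]
wrist_force: [-0.5, -0.6, -0.3]
width: 0.296
grasp_force: 0.0
```

Run:
```python
from h import *
im,d,c,o=shot("wrist"); P=cloud(c,d); save(im,"tray3.png"); z=P[...,2]
print(o["t"],o["joints"].round(2),o["ee_pos"].round(4))
m=((z>.155)&(z<.18)&(P[...,1]>.03)&(P[...,1]<.21)&(P[...,0]>.57)&(P[...,0]<.67)).astype(np.uint8)
n,l,s,ce=cv2.connectedComponentsWithStats(m)
for i in range(1,n):
    if s[i,4]>8: print(ce[i].round(),P[l==i].mean(0).round(4))
hsv=cv2.cvtColor(im,cv2.COLOR_RGB2HSV)
m=((hsv[...,0]<6)|(hsv[...,0]>174))&(hsv[...,1]>170)&(hsv[...,2]>80)&(z<.2)
q=P[m];print("red",len(q),(q.min(0)+q.max(0))/2,q.min(0),q.max(0))
```

```text
33.9333 [-0.34  0.5   0.05  1.44 -0.03  1.21  1.29] [0.6812 0.1699 0.4265]
[147.  95.] [0.6009 0.0876 0.1636]
[200.  94.] [0.6009 0.1296 0.1641]
[253.  94.] [0.6014 0.1711 0.1649]
[148. 143.] [0.6388 0.086  0.1637]
[201. 143.] [0.6392 0.1297 0.1644]
[254. 144.] [0.6397 0.1722 0.1647]
red 590 [0.62049725 0.23940783 0.12803158] [0.60702781 0.23051122 0.12224928] [0.6339667  0.24830444 0.13381388]
```

View pics/tray3.png

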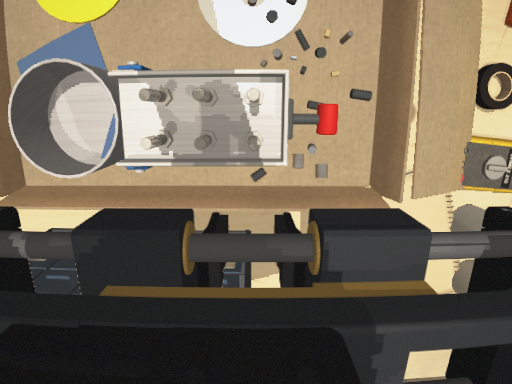

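All six bolts stand in the tray, at (147,95), (200,94), (253,94), (148,143), (201,143) and (254,144). The handle is at (327,119).

Emit:
carry_out(
  plan=[
    [2,2.3,0,0],
    [2,2.3,0,0],
    [2.1,2.3,0,0],
    [0,0,0,7],
    [0,0,0,7],
    [0,0,0,7],
    [0,0,0,7],
    [0,0,0,7],
    [0,0,0,7],
    [0,0,0,7],
    [0,0,0,7],
    [0,0,0,7],
    [0,0,0,7],
    [0,0,0,7],
    [0,0,0,7],
    [0,0,0,6],
    [0,0,0,0],
    [0,0,0,0],
  ],
  claw=0.7,
)

```text
t: 35.48
ee_pos: [0.6196, 0.2362, 0.4275]
tcp_rot: [2.22, 2.223, -0.0]
wrist_force: [-0.5, -0.4, 0.8]
width: 0.699
grasp_force: 0.0
```

Run:
```python
from h import *
im,d,c,o=shot("wrist"); P=cloud(c,d); z=P[...,2]
print(o["t"],o["joints"].round(2),o["ee_pos"].round(4),R.from_rotvec(o["tcp_rot"]).as_matrix().round(3).tolist())
hsv=cv2.cvtColor(im,cv2.COLOR_RGB2HSV)
m=((hsv[...,0]<6)|(hsv[...,0]>174))&(hsv[...,1]>170)&(hsv[...,2]>80)&(z<.2)
q=P[m];print("red",len(q),q.min(0),q.max(0)); print(tool_delta(o,[.6205,.2385,.121]))
```

```text
35.4833 [-0.68  0.44  0.36  1.55 -0.17  1.17 -0.28] [0.6196 0.2362 0.4275] [[-0.002, 1.0, 0.0], [1.0, 0.002, -0.0], [-0.0, 0.0, -1.0]]
red 532 [0.60711465 0.23264547 0.12301645] [0.63365053 0.24973589 0.13352145]
[ 0.23  0.09 14.25]
```

Emit:
carry_out(
  plan=[
    [0.3,0.1,1.5,0],
    [0,0,3,0],
    [0,0,3.5,0],
    [0,0,3.5,0],
    [0,0,2,0],
    [0,0,0.7,0],
    [0,0,0,0],
    [0,0,0,0],
  ],
)

```text
t: 36.2
ee_pos: [0.6215, 0.2403, 0.2862]
tcp_rot: [2.22, 2.222, 0.003]
wrist_force: [0.3, 0.4, 1.2]
width: 0.695
grasp_force: 0.0
```

Emit:
carry_out(
  plan=[
    [0,0,0,0],
    [0,0,0,0],
    [0,0,0,0],
    [0,0,0,0],
    [0,0,0,0],
    [0,0,0,0],
  ],
  claw=0,
  force=20,
)

```text
t: 36.7
ee_pos: [0.621, 0.2405, 0.2854]
tcp_rot: [2.221, 2.222, 0.001]
wrist_force: [0.8, -0.5, 0.6]
width: 0.333
grasp_force: 0.0
```

Run:
```python
import numpy as np
# tray arc: tool x = +y world (away from tub), z down; cm relative to start
r=np.hypot(19.6,4.7);a=np.arctan2(4.7,19.6)
t=np.arange(0,1.001,.05);p=np.c_[r*np.cos(a+t),-r*np.sin(a+t)]
print(np.diff(p,axis=0).round(2).tolist(), (p[-1]-p[0]).round(2))
```

```text
[[-0.26, -0.97], [-0.31, -0.96], [-0.36, -0.94], [-0.4, -0.92], [-0.45, -0.9], [-0.49, -0.88], [-0.54, -0.85], [-0.58, -0.83], [-0.62, -0.8], [-0.66, -0.76], [-0.69, -0.73], [-0.73, -0.69], [-0.76, -0.66], [-0.8, -0.62], [-0.83, -0.58], [-0.85, -0.54], [-0.88, -0.49], [-0.9, -0.45], [-0.92, -0.4], [-0.94, -0.36]] [-12.96 -14.33]
```

Emit:
carry_out(
  plan=[
    [0,0,0,0],
    [0,0,0,0],
    [0,0,0,0],
    [0,0,0,0],
  ],
)

```text
t: 37.03
ee_pos: [0.621, 0.2405, 0.2853]
tcp_rot: [-2.221, -2.222, -0.0]
wrist_force: [-1.7, -0.7, 2.0]
width: 0.323
grasp_force: 20.0
```

Emit:
carry_out(
  plan=[
    [-0.13,0,-0.48,0],
    [-0.13,0,-0.48,0],
    [-0.15,0,-0.48,0],
    [-0.15,0,-0.48,0],
    [-0.18,0,-0.47,0],
    [-0.18,0,-0.47,0],
    [-0.2,0,-0.46,0],
    [-0.2,0,-0.46,0],
    [0,0,0,0],
    [0,0,0,0],
  ],
)

```text
t: 37.87
ee_pos: [0.6209, 0.2273, 0.3233]
tcp_rot: [-2.221, -2.222, -0.001]
wrist_force: [1.6, 2.0, -1.6]
width: 0.321
grasp_force: 20.0
```

Held and lifting. I carry on along the arc to about 1.0 rad.

Emit:
carry_out(
  plan=[
    [-0.23,0,-0.45,0],
    [-0.23,0,-0.45,0],
    [-0.25,0,-0.44,0],
    [-0.25,0,-0.44,0],
    [-0.27,0,-0.43,0],
    [-0.27,0,-0.43,0],
    [-0.29,0,-0.42,0],
    [-0.29,0,-0.42,0],
    [-0.31,0,-0.4,0],
    [-0.31,0,-0.4,0],
    [-0.33,0,-0.38,0],
    [-0.33,0,-0.38,0],
    [-0.35,0,-0.37,0],
    [-0.35,0,-0.37,0],
    [-0.37,0,-0.35,0],
    [-0.37,0,-0.35,0],
    [0,0,0,0],
    [0,0,0,0],
  ],
)

```text
t: 39.37
ee_pos: [0.621, 0.1789, 0.3881]
tcp_rot: [2.221, 2.221, 0.001]
wrist_force: [0.3, 3.4, 1.5]
width: 0.317
grasp_force: 20.0
```

Emit:
carry_out(
  plan=[
    [-0.38,0,-0.33,0],
    [-0.38,0,-0.33,0],
    [-0.4,0,-0.31,0],
    [-0.4,0,-0.31,0],
    [-0.41,0,-0.29,0],
    [-0.41,0,-0.29,0],
    [-0.43,0,-0.27,0],
    [-0.43,0,-0.27,0],
    [-0.44,0,-0.25,0],
    [-0.44,0,-0.25,0],
    [-0.45,0,-0.22,0],
    [-0.45,0,-0.22,0],
    [-0.46,0,-0.2,0],
    [-0.46,0,-0.2,0],
    [0,0,0,0],
    [0,0,0,0],
    [0,0,0,0],
    [0,0,0,0],
    [0,0,0,0],
    [0,0,0,0],
  ],
)

```text
t: 41.03
ee_pos: [0.6211, 0.1198, 0.4249]
tcp_rot: [2.221, 2.222, -0.0]
wrist_force: [2.7, 0.6, -0.0]
width: 0.321
grasp_force: 20.0
```

Run:
```python
from h import *
im,d,c,o=shot("wrist"); im2,_,_,_=shot("side")
save(np.hstack([im,cv2.resize(im2[150:320,170:360],(430,384))]),"tip1.png",.84); print(o["ee_pos"])
```

```text
[0.62106986 0.11976772 0.42486002]
```

View pics/tip1.png

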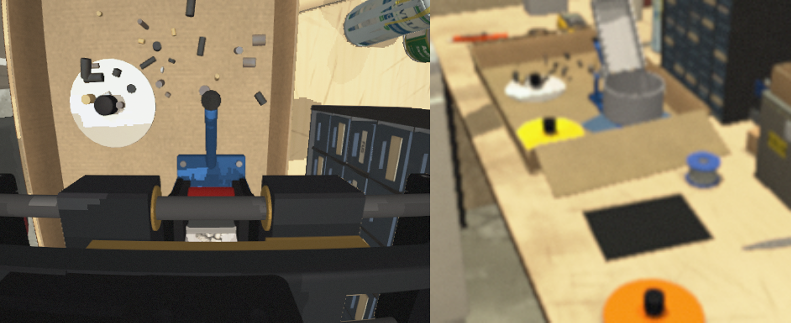

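The tray stands steep at about 0.95 rad and looks empty, and the mat is empty. I lower it back along the same arc.

Emit:
carry_out(
  plan=[
    [0.46,0,0.2,0],
    [0.46,0,0.2,0],
    [0.45,0,0.22,0],
    [0.45,0,0.22,0],
    [0.44,0,0.25,0],
    [0.44,0,0.25,0],
    [0.43,0,0.27,0],
    [0.43,0,0.27,0],
    [0.41,0,0.29,0],
    [0.41,0,0.29,0],
    [0.4,0,0.31,0],
    [0.4,0,0.31,0],
    [0.38,0,0.33,0],
    [0.38,0,0.33,0],
    [0.37,0,0.35,0],
    [0.37,0,0.35,0],
    [0.35,0,0.37,0],
    [0.35,0,0.37,0],
  ],
)

```text
t: 42.63
ee_pos: [0.621, 0.1938, 0.3729]
tcp_rot: [2.221, 2.222, -0.0]
wrist_force: [5.8, -2.2, -1.7]
width: 0.32
grasp_force: 20.0
```

Emit:
carry_out(
  plan=[
    [0.33,0,0.38,0],
    [0.33,0,0.38,0],
    [0.31,0,0.4,0],
    [0.31,0,0.4,0],
    [0.29,0,0.42,0],
    [0.29,0,0.42,0],
    [0.27,0,0.43,0],
    [0.27,0,0.43,0],
    [0.25,0,0.44,0],
    [0.25,0,0.44,0],
    [0.23,0,0.45,0],
    [0.23,0,0.45,0],
    [0.2,0,0.46,0],
    [0.2,0,0.46,0],
    [0.18,0,0.47,0],
    [0.18,0,0.47,0],
    [0,0,0,0],
  ],
)

```text
t: 44.05
ee_pos: [0.621, 0.2349, 0.3031]
tcp_rot: [2.221, 2.221, -0.001]
wrist_force: [4.7, -2.0, -1.7]
width: 0.319
grasp_force: 20.0
```

Emit:
carry_out(
  plan=[
    [0.15,0,0.48,0],
    [0.08,0,0.24,0],
    [0.07,0,0.24,0],
    [0.07,0,0.24,0],
    [0.07,0,0.2,0],
    [0.04,0,0.15,0],
    [0.03,0,0.15,0],
    [0.03,0,0.12,0],
    [0.02,0,0.1,0],
    [0,0,0,0],
    [0,0,0,0],
    [0,0,0,0],
  ],
)

```text
t: 45.05
ee_pos: [0.621, 0.2398, 0.2862]
tcp_rot: [2.222, 2.221, -0.001]
wrist_force: [0.9, -3.8, 6.4]
width: 0.319
grasp_force: 20.0
```

Emit:
carry_out(
  plan=[
    [0,0,0.05,0],
    [0,0,0.05,0],
    [0,0,0,0],
    [0,0,0,0],
  ],
)

```text
t: 45.38
ee_pos: [0.621, 0.2397, 0.2861]
tcp_rot: [-2.222, -2.221, 0.0]
wrist_force: [-0.1, -4.0, 10.3]
width: 0.317
grasp_force: 20.0
```

Emit:
carry_out(
  plan=[
    [0,0,0,0],
    [0,0,0,0],
    [0,0,0,0],
    [0,0,0,0],
    [0,0,-1,0],
    [0,0,-3,0],
    [0,0,-3.5,0],
    [0,0,-3.5,0],
    [0,0,-3,0],
    [0,0,0,0],
    [0,0,0,0],
  ],
  claw=0.7,
)

```text
t: 46.3
ee_pos: [0.6212, 0.2405, 0.427]
tcp_rot: [2.22, 2.221, 0.008]
wrist_force: [0.7, 1.0, -0.9]
width: 0.7
grasp_force: 0.0
```

Emit:
carry_out(
  plan=[
    [-3,0,0,0],
    [-3,0,0,0],
    [-3,0,0,0],
    [-3,0,0,0],
    [-3,0,0,0],
    [-3,0,0,0],
    [-3,0,0,0],
    [0,0,0,0],
    [0,0,0,0],
  ],
)

```text
t: 47.05
ee_pos: [0.6205, 0.0281, 0.423]
tcp_rot: [-2.225, -2.216, 0.003]
wrist_force: [-0.2, 1.2, 0.8]
width: 0.7
grasp_force: 0.0
```

Run:
```python
from h import *
im,d,c,o=shot("wrist"); P=cloud(c,d); save(im,"tub1.png"); z=P[...,2]
print(o["t"],o["joints"].round(2),o["ee_pos"].round(4))
hsv=cv2.cvtColor(im,cv2.COLOR_RGB2HSV)
m=((hsv[...,0]<6)|(hsv[...,0]>174))&(hsv[...,1]>170)&(hsv[...,2]>80)&(z<.2)
q=P[m];print("red",len(q),q.min(0),q.max(0))
im,d,c,o=shot("top"); save(im[130:260,140:400],"top2.png",3)
```

```text
47.05 [-0.43  0.38  0.42  1.67 -0.17  1.13  0.04] [0.6205 0.0281 0.423 ]Traceback (most recent call last):
  File "<stdin>", line 6, in <module>
    return umr_minimum(a, axis, None, out, keepdims, initial, where)
ValueError: zero-size array to reduction operation minimum which has no identity
```

View pics/tub1.png

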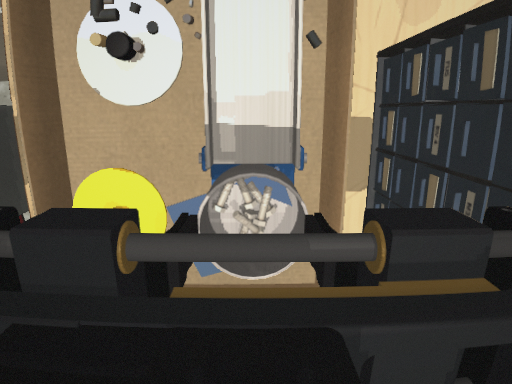

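The tray is empty and down, and the tub at (250,212) holds a heap of bolts. I move on so the tub is unobstructed, to count the bolts and measure the rim and cover.

Emit:
carry_out(
  plan=[
    [-3,0,0,0],
    [-3,0,0,0],
    [-3,0,0,0],
    [-3,0,0,0],
    [-3,0,0,0],
    [0,0,0,0],
    [0,0,0,0],
  ],
)

```text
t: 47.68
ee_pos: [0.621, -0.1199, 0.4233]
tcp_rot: [-2.222, -2.219, 0.001]
wrist_force: [0.6, 0.2, 0.1]
width: 0.702
grasp_force: 0.0
```

```bash
cat > tub.py <<'E'
from h import *
import sys
im,d,c,o=shot("wrist"); P=cloud(c,d); z=P[...,2]
print(o["t"],o["joints"].round(2),o["ee_pos"].round(4))
def circ(p):
    A=np.c_[2*p,np.ones(len(p))]; s=np.linalg.lstsq(A,(p**2).sum(1),rcond=None)[0]; return s[:2].round(4),np.sqrt(s[2]+s[:2]@s[:2]).round(4)
def fit(p):
    for _ in range(4):
        s,r=circ(p); e=abs(np.linalg.norm(p-s,axis=1)-r); p=p[e<max(.004,2*np.median(e)) ]
    return s,r,len(p)
m=(abs(z-.088)<.005)&(np.hypot(P[...,0]-.62,P[...,1]+.037)<.08)&(P[...,1]<.03)
p=P[m];print("rim",p[:,2].mean().round(4),fit(p[:,:2]))
hsv=cv2.cvtColor(im,cv2.COLOR_RGB2HSV)
y=(hsv[...,0]>22)&(hsv[...,0]<36)&(hsv[...,1]>170)&(hsv[...,2]>100)
y=cv2.morphologyEx(y.astype(np.uint8),cv2.MORPH_OPEN,np.ones((3,3)))
ct=max(cv2.findContours(y,cv2.RETR_EXTERNAL,cv2.CHAIN_APPROX_NONE)[0],key=cv2.contourArea)[:,0]
zc=np.median(z[y>0]); print("cover plate z",zc.round(4), "contour",ct.min(0),ct.max(0),fit(pts(c,ct,zc)[:,:2]))
i=(y==0)&(z>zc+.02)&(z<zc+.035)&(hsv[...,2]<80)
ce=pts(c,ct,zc)[:,:2].mean(0); i&=np.hypot(P[...,0]-ce[0],P[...,1]-ce[1])<.05
print("knob",i.sum(),P[i].mean(0).round(4) if i.any() else 0,fit(P[i][:,:2]) if i.sum()>20 else 0)
save(im[int(sys.argv[2]):int(sys.argv[3]),int(sys.argv[4]):int(sys.argv[5])],sys.argv[1],3)
E
python3 tub.py tub2.png 60 225 160 400
```

```text
47.6833 [-0.21  0.4   0.46  1.64 -0.19  1.14  0.3 ] [ 0.621  -0.1199  0.4233]
rim 0.0884 (array([ 0.6209, -0.0338]), np.float64(0.0613), 1875)
cover plate z 0.0142 contour [57 82] [144 157] (array([ 0.4265, -0.0552]), np.float64(0.054), 143)
knob 530 [ 0.4383 -0.0444  0.0457] (array([ 0.4373, -0.0444]), np.float64(0.0116), 397)
```

View pics/tub2.png

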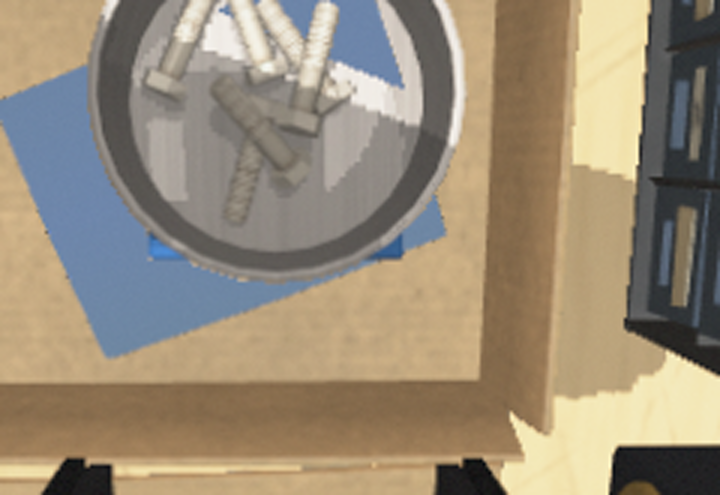

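Six bolts lie in the tub at crop (185,40), (250,40), (285,40), (318,65), (258,130) and (242,190), all well below the rim. Next is the cover.

Emit:
carry_out(
  plan=[
    [0,0,0,-7],
    [0,0,0,-7],
    [0,0,0,-7],
    [0,0,0,-7],
    [0,0,0,-7],
    [0,0,0,-7],
    [0,0,0,-7],
    [0,0,0,-7],
    [0,0,0,-7],
    [0,0,0,-7],
    [0,0,0,-7],
    [0,0,0,-7],
    [0,0,0,-6],
    [0,0,0,0],
  ],
)

```text
t: 48.9
ee_pos: [0.6216, -0.1165, 0.4236]
tcp_rot: [0.01, -3.141, -0.003]
wrist_force: [0.6, 0.9, -1.0]
width: 0.698
grasp_force: 0.0
```

Emit:
carry_out(
  plan=[
    [2,0.8,1,0],
    [2.4,1,1,0],
    [2.4,1,1,0],
    [2.4,1,1,0],
    [2.4,1,1,0],
    [2.4,1,1,0],
    [2.4,1,1,0],
    [2,0.8,1,0],
    [0,0,1,0],
    [0,0,0,0],
    [0,0,0,0],
  ],
)

```text
t: 49.82
ee_pos: [0.4373, -0.0424, 0.3341]
tcp_rot: [0.002, -3.141, -0.001]
wrist_force: [0.2, -0.6, 1.1]
width: 0.706
grasp_force: 0.0
```

```bash
python3 tub.py knob.png 90 256 130 370; python3 -c "
from h import *
o=bot.get_obs();print(tool_delta(o,[.4373,-.0444,.035]),R.from_rotvec(o['tcp_rot']).as_matrix().round(3).tolist())"
```

```text
49.8167 [-0.07  0.17  0.08  2.15 -0.02  0.82  1.59] [ 0.4373 -0.0424  0.3341]
rim nan (array([0., 0.]), np.float64(0.0), 0)
cover plate z 0.0144 contour [184 114] [314 232] (array([ 0.4367, -0.045 ]), np.float64(0.0635), 338)
knob 786 [ 0.433  -0.0444  0.0466] (array([ 0.4334, -0.0444]), np.float64(0.0114), 584)
[ 0.09 -0.16 13.55] [[-1.0, -0.001, 0.001], [-0.001, 1.0, 0.0], [-0.001, 0.0, -1.0]]tub.py:12: RuntimeWarning: Mean of empty slice.
  p=P[m];print("rim",p[:,2].mean().round(4),fit(p[:,:2]))
  ret = ret.dtype.type(ret / rcount)
  return _methods._mean(a, axis=axis, dtype=dtype,
```

View pics/knob.png

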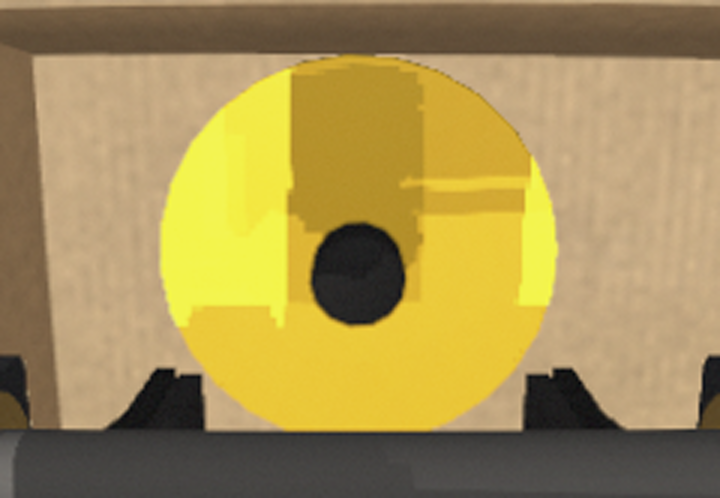

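The crop shows the yellow cover with its black knob at (358,273); the bottom edge is hidden by the gripper. I fit its centre with the known 68 mm radius.

```bash
cat > cov.py <<'E'
from h import *
from scipy.optimize import least_squares
def cover(zp,rowmax=205,fn=None):
    im,d,c,o=shot("wrist"); hsv=cv2.cvtColor(im,cv2.COLOR_RGB2HSV)
    y=((hsv[...,0]>18)&(hsv[...,0]<36)&(hsv[...,1]>150)&(hsv[...,2]>60)).astype(np.uint8)
    y=cv2.morphologyEx(y,cv2.MORPH_OPEN,np.ones((3,3)))
    ct=max(cv2.findContours(y,cv2.RETR_EXTERNAL,cv2.CHAIN_APPROX_NONE)[0],key=cv2.contourArea)[:,0]
    ct=ct[(ct[:,1]<rowmax)&(ct[:,1]>2)]; p=pts(c,ct,zp)[:,:2]
    f=least_squares(lambda s:np.linalg.norm(p-s,axis=1)-.068,p.mean(0),loss="soft_l1",f_scale=.001)
    e=np.linalg.norm(p-f.x,axis=1)-.068
    print(o["t"],"grasp",o["ee_pos"].round(4),"cover",f.x.round(4),"res",e.std().round(4),len(p)); 
    P=cloud(c,d)[y>0]; print("z med",np.median(P[:,2]).round(4)); 
    if len(P)>50:
        A=np.c_[P[:,:2],np.ones(len(P))];k=abs(P[:,2]-np.median(P[:,2]))<.006;print("tilt",np.linalg.lstsq(A[k],P[k][:,2],rcond=None)[0][:2].round(3))
    if fn: save(im,fn)
    return f.x,o
if __name__=="__main__":
    s,o=cover(.012); print(tool_delta(o,[s[0],s[1],.035]))
E
python3 cov.py
```

```text
49.8667 grasp [ 0.4378 -0.0428  0.3345] cover [ 0.4357 -0.0444] res 0.0006 250
z med 0.0144
tilt [ 0.002 -0.001]
[ 0.25 -0.16 13.55]
```

Emit:
carry_out(
  plan=[
    [0.2,-0.2,1.5,0],
    [0,0,3,0],
    [0,0,3,0],
    [0,0,3,0],
    [0,0,2,0],
    [0,0,0.8,0],
    [0,0,0,0],
    [0,0,0,0],
  ],
)

```text
t: 50.58
ee_pos: [0.4359, -0.0457, 0.2015]
tcp_rot: [0.0, 3.141, 0.0]
wrist_force: [-0.2, 0.2, -0.1]
width: 0.7
grasp_force: 0.0
```

Emit:
carry_out(
  plan=[
    [0,0,0,0],
    [0,0,0,0],
    [0,0,0,0],
    [0,0,0,0],
    [0,0,0,0],
    [0,0,0,0],
    [0,0,0,0],
    [0,0,0,0],
  ],
  claw=0,
  force=35,
)

```text
t: 51.25
ee_pos: [0.4352, -0.0454, 0.2014]
tcp_rot: [-0.001, 3.141, 0.001]
wrist_force: [-0.2, 1.3, 5.9]
width: 0.339
grasp_force: 35.0
```

Emit:
carry_out(
  plan=[
    [0,0,-1,0],
    [0,0,-2,0],
    [0,0,-3,0],
    [0,0,-3,0],
    [0,0,-3,0],
    [0,0,-3,0],
    [0,0,-2,0],
    [0,0,0,0],
    [0,0,0,0],
    [0,0,0,0],
  ],
)

```text
t: 52.08
ee_pos: [0.4343, -0.0457, 0.3697]
tcp_rot: [0.0, -3.139, -0.0]
wrist_force: [0.6, 0.4, -2.5]
width: 0.336
grasp_force: 35.0
```

Run:
```python
from h import *
from cov import cover
o=bot.get_obs(); g=o["ee_pos"][2]-.164
s,o=cover(g-.022,190,"hold.png"); print("plane",g-.022,"off",s-o["ee_pos"][:2],R.from_rotvec(o['tcp_rot']).as_matrix().round(3).tolist())
```

```text
52.0833 grasp [ 0.4343 -0.0457  0.3697] cover [ 0.4341 -0.046 ] res 0.0004 259
z med 0.1827
tilt [-0.003 -0.002]
plane 0.18371867144043946 off [-0.00017741 -0.00032811] [[-1.0, -0.0, -0.003], [-0.0, 1.0, 0.0], [0.003, 0.0, -1.0]]
```

Emit:
carry_out(
  plan=[
    [-1,0.1,0,0],
    [-2,0.1,0,0],
    [-2.5,0.2,0,0],
    [-2.5,0.2,0,0],
    [-2.5,0.2,0,0],
    [-2.5,0.2,0,0],
    [-2.5,0.2,0,0],
    [-2,0,0,0],
    [-1.2,0,0,0],
    [0,0,1.5,0],
    [0,0,1.5,0],
    [0,0,1.5,0],
    [0,0,1,0],
    [0,0,0,0],
    [0,0,0,0],
    [0,0,0,0],
  ],
)

```text
t: 53.47
ee_pos: [0.6225, -0.0336, 0.3163]
tcp_rot: [-0.001, 3.141, 0.0]
wrist_force: [-0.2, 0.4, -1.1]
width: 0.336
grasp_force: 35.0
```

Run:
```python
from h import *
from cov import cover
o=bot.get_obs(); g=o["ee_pos"][2]-.164
s,o=cover(g-.023,190,"over.png"); print((np.array([.6208,-.0342])-s)*1000, R.from_rotvec(o['tcp_rot']).as_matrix().round(3).tolist(),o["wrist_force"])
```

```text
53.4667 grasp [ 0.6225 -0.0336  0.3163] cover [ 0.623  -0.0338] res 0.0004 258
z med 0.1291
tilt [ 0.001 -0.002]
[-2.17944667 -0.43854593] [[-1.0, -0.0, 0.001], [-0.0, 1.0, 0.0], [-0.001, 0.0, -1.0]] [-0.21024282  0.37910045 -1.11822031]
```

View pics/over.png

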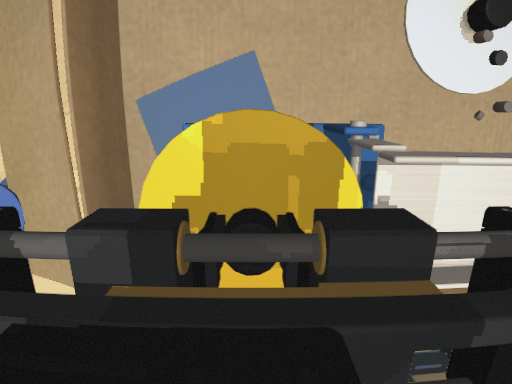

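The cover hangs level over the tub, centre about (250,245), and clears the tray lip at (375,150). I shift it 2 mm and lower it.

Emit:
carry_out(
  plan=[
    [0.2,0,0,0],
    [0,0,0.8,0],
    [0,0,0.8,0],
    [0,0,0.6,0],
    [0,0,0,0],
    [0,0,0,0],
    [0,0,0,0],
  ],
)

```text
t: 54.1
ee_pos: [0.6202, -0.0336, 0.2939]
tcp_rot: [0.0, -3.142, -0.0]
wrist_force: [-0.3, 0.2, -1.5]
width: 0.338
grasp_force: 35.0
```

Emit:
carry_out(
  plan=[
    [0,0,0.3,0],
    [0,0,0.3,0],
    [0,0,0.3,0],
    [0,0,0.2,0],
    [0,0,0.2,0],
    [0,0,0,0],
    [0,0,0,0],
    [0,0,0,0],
  ],
)

```text
t: 54.77
ee_pos: [0.6199, -0.0336, 0.2815]
tcp_rot: [0.0, -3.141, -0.0]
wrist_force: [-3.7, -0.1, 4.1]
width: 0.333
grasp_force: 35.0
```

Emit:
carry_out(
  plan=[
    [0,0,0.1,0],
    [0,0,0.1,0],
    [0,0,0,0],
    [0,0,0,0],
    [0,0,0,0],
  ],
)

```text
t: 55.18
ee_pos: [0.6199, -0.0336, 0.2814]
tcp_rot: [-0.0, 3.142, 0.001]
wrist_force: [-7.4, 0.3, 15.7]
width: 0.336
grasp_force: 35.0
```

Run:
```python
from h import *
from cov import cover
s,o=cover(.093,190)
```

```text
55.1833 grasp [ 0.6199 -0.0336  0.2814] cover [ 0.6201 -0.0336] res 0.0003 259
z med 0.0943
tilt [ 0.001 -0.001]
```

It is at a hard stop with the plate top at 93 mm (rim 88 + plate 5), level. I release, back off and check.

Emit:
carry_out(
  plan=[
    [0,0,-0.1,0],
    [0,0,0,0],
    [0,0,0,0],
    [0,0,0,0],
    [0,0,0,0],
    [0,0,-1,0],
    [0,0,-2,0],
    [0,0,-3,0],
    [0,0,-3,0],
    [0,0,-3,0],
    [-2,0,-1,0],
    [-3,0,0,0],
    [-3,0,0,0],
    [0,0,0,0],
    [0,0,0,0],
  ],
  claw=0.7,
)

```text
t: 56.48
ee_pos: [0.7007, -0.0334, 0.4096]
tcp_rot: [0.001, -3.141, 0.0]
wrist_force: [0.0, 0.1, 0.0]
width: 0.704
grasp_force: 0.0
```

Run:
```python
from h import *
from cov import cover
s,o=cover(.093,200,"final.png")
im,d,c,o=shot("top"); P=cloud(c,d)
hsv=cv2.cvtColor(im,cv2.COLOR_RGB2HSV); H,S,V=[hsv[...,k] for k in range(3)]
for n,(a,b) in {"cutter":((5,16),(120,235)),}.items(): pass
old=np.load("top0.npz")["im"]
df=np.abs(im.astype(int)-old).sum(2); 
for n,(x0,x1,y0,y1) in {"tape/cutter":(110,145,175,250),"reel":(310,332,155,178),"mat":(322,360,178,228),"handle":(185,200,163,178)}.items(): print(n,df[y0:y1,x0:x1].mean().round(1))
```

```text
56.4833 grasp [ 0.7007 -0.0334  0.4096] cover [ 0.6192 -0.0339] res 0.0003 403
z med 0.0943
tilt [ 0.001 -0.001]
tape/cutter 40.6
reel 7.1
mat 27.4
handle 6.6
```

View pics/final.png

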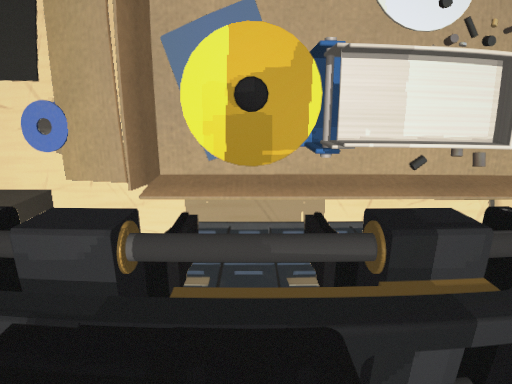

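The final view shows the cover level on the tub, with its knob at (251,94). The tray is empty and down, and the reel is in place at (45,125). I hand in.

```bash
python3 -c "
from station import bot
print(bot.sign_off())"
```

```text
the job is handed in; nothing more can be done
None
```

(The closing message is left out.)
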